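Emboss a passport cover on the slide-bed press

TASK

A passport cover lies ready on the pulled-out bed of the embossing press. With the fingertips only, fold the hold-down frame over onto the cover, then push the bed fully home under the die, then press the lever down until the die bears firmly on the cover, and finish while still holding the lever down there. Grip and lift nothing, keep the cover lying in its nest, and leave the things around the press where they are.

Things in the scene. Friction and masses are not known exactly. Their poses are not given: they have to be found in the camera images.
- press: Dark cast embossing press, fixed. Origin: on the table under the die axis; -x = its front (towards the robot, with some yaw), +y its left as the robot sees it, z up. In this frame, mm: base x -155..90, y -75..75, 22 high; head and column from x -36 back, y -29..29, top 212; lever shaft along y at x 20, z 165, on the right (-y) of the head, lever between y -74 and -175.
- bed (a joint): Aluminium bed, 118 x 152 mm, top 34 mm above the table, sliding along the press's x: 0 = fully home against its rear stops, positive = pulled out towards the robot (m, at most 0.090). Starts fully out, 0.090; stays where it is left; sliding takes 3 to 4 N. When home, the nest centre lies 10 mm in front of the die axis.
- bed_front (a point): Middle of the bed's front face: a black rubber pad 70 mm wide and 20 mm high on an upright front plate that is 152 mm wide (y), 7 mm thick and reaches from 22 to 60 mm above the table (this point: 42 mm). The bed is pushed home here, along the press's +x. Axes as the press.
- bed_nest (a point): Centre of the nest floor on the bed's top, 34 mm above the table, where the cover lies between 5 mm high brass fences. Moves with the bed. Axes as the press.
- hold_frame (a joint): Steel hold-down frame: a window 100 mm along x, 134 mm from hinge pin to free edge, bars 14 x 4 mm. Pin along x at the bed's left, 70 mm left (+y) of the nest centre, 45 mm above the table. 0 = shut on the cover, positive = open (rad, at most 1.95). Starts at 1.75 to 1.95, leaning out to the left. Under 1 N to the right (-y) near its top swings it; below 1.3 it sinks shut by itself within 2 s.
- frame_edge (a point): Middle of the hold-down frame's free edge; stands about 175 mm above the table while open, and lies at 64 mm to the right of the nest centre when shut. x along the edge (as the press's x), y from the free edge towards the hinge, z normal to the frame (up when shut).
- lever (a joint): Hand lever with return spring. 0 = up at rest (rod rises 0.70 rad above level towards the front), positive = pressed down and forward (rad). The die meets the cover at about 0.80 and pushes back (hard stop 1.0). Pressing the grip along its arc takes 4 to 7 N on the way; 10 to 16 N at the grip sets the die firmly (each N beyond 5 puts about 4 N on the cover). Let go, it springs up.
- lever_grip (a point): Middle of the lever's black rubber cross grip, a round bar 25 mm thick and 88 mm long along the press's y. It circles about the shaft (radius 165 mm): about 271 mm above the table at rest, about 149 mm when the die meets the cover. Press down on it from above. y along the bar (as the press's y); x and z turn with the lever.
- ram: Steel ram with the brass die (34 x 44 mm) under the head, geared to the lever: it comes down 41 mm per radian. Origin: middle of the die's underside, 74 mm above the table at rest.
- cover: Teal leather passport cover, 120 x 94 x 8 mm, loose in the nest on the bed, its long side across the bed. Origin: middle of its underside.
- next_cover: Lighter teal passport cover, 134 x 96 x 8 mm, lying on the table left of the press. Bystander. Origin: middle of its underside.
- stamp: Hand stamp with a turned brown wooden handle, 73 mm high, standing on the table to the right. Bystander. Origin: middle of its underside.
- silver_roll: Silver foil roll, 52 mm across, 31 mm high, standing to the left of the press. Bystander. Origin: middle of its underside.
- gold_spool: Spool of gold ribbon, 54 mm across, 18 mm high, lying on the table to the right front. Bystander. Origin: near the middle of its underside.

How it is judged:
By the outcome, as a careful person would: the job done as asked, in the order asked, and still so for the second after the job is handed in, while the arm keeps its last pose, push and grip.
It also fails if it takes over 56 s, if anything falls off the work surface, if the arm or the gripper's body presses on something with over 40 N, if the wrist force passes 120 N, or if a joint passes its speed limit or range.

ROBOT

A 7-joint arm with a two-finger parallel gripper is mounted at the origin on a cart in front of the work surface, level with it; the furniture and walls round the work are solid. World frame = base frame: x ahead of the robot, y to its left, z up, the work surface at z = 0. Lengths are in m, angles in rad, forces in N, time in s.
With the tool pointing down it reaches from about 0.35 to 0.9 m from the base axis. Payload 8.1 kg.
Tool frame: the origin (TCP) lies at the centre of the arm's flange, where the gripper is bolted on; the fingertips stand 178 mm ahead of it and the grasp point (between the pads) lies 159 mm ahead of it; z points along the fingers, y is the line along which they close (so a half turn about z gives the same grasp; the last joint's range is limited). The gripper opens to 92 mm and grips with 3 to 60 N. Pads are 19 mm wide; open, the fingers measure 130 mm over their backs; the gripper's body (75 mm by 190 mm) begins 47 mm behind the grasp point.
Start: joints at [1.185, 0.434, 0.025, 1.573, -0.012, 1.134, -0.075], TCP at [0.174, -0.6, 0.405] pointing down, gripper open.
Joint ranges: [-2.62, 2.62], [-0.44, 2.09], [-1.27, 1.32], [0.08, 2.57], [-1.32, 4.46], [0.12, 2], [-2.74, 2.74]. Speed limits (rad/s): [2.22, 2.22, 3.01, 3.01, 3.14, 3.14, 3.14].

INTERFACE

Orientations are given as a rotation vector (axis times angle).
In Python, from cell import arm gives the robot as it stands. The module is installed in compiled form; this text tells all that it offers.
- The arm moves only by the shell command python3 -m inch 'ROWS' [FORCE]. ROWS is text: rows parted by semicolons, each of 5 numbers parted by spaces: the shift along the tool's x, y, z in m, then the turn about the tool's z in rad, then the finger opening in m, from 0 to 0.0918. In form: x y z roll fingers; .... A call has 1 to 5 rows; each row is the pose to reach, as a shift and turn from the pose commanded when the call began, along the tool's axes at that moment; what a row does not reach only later rows make up. A row lasts 1/10 s, in which the tool goes at most 50 mm and 8.59 degrees, less where a joint would pass 70% of its speed; a pose out of reach is approached as far as the arm can. A call with a gripper value outside its range is refused whole. The fingers move at their own pace and stop on an object; FORCE is the grip in N (left out, the last holds). Time passes only in rows, so rows that repeat a pose let the fingers close. It gives the time, the measured TCP pose, the force, the opening and the grip force at its end, in the units of the state.
- arm.observe(): the state, without advancing time (a new reading comes with each control period).
- arm.get_image(name): name is "scene" or "top" or "wrist"; returns the picture (480x640x3 uint8, red, green, blue); there is no depth.
- arm.get_calibration(name): a dict with "intrinsics" (3x3 intrinsics, pixels), "pose" (4x4, takes a point from camera to world coordinates). Camera axes: x right, y up, looking along -z (the intrinsics and any distortion apply to the point x, -y, -z); pixel columns grow to the right and rows downward; lengths in m; the calibration is good to about 2 mm. A picture is of the moment at which its call begins: read the wrist's pose just before it. get_calibration takes no time and is no camera call; for the wrist camera it gives the pose at the moment of the call.
- arm.sign_off(): hands the job in; it is judged then, once.
Trained networks look in the newest picture that a camera, given by its name, has taken for a name from the list of things; names that differ only in an ending like _2 or _b are one class to them, and where a whole thing is asked for, a point or a joint stands for the part that bears it (a point fixed in the world has none). Each returns a list of dicts, best first, with "conf" (0 to 1); they miss things now and then, are a little off and sometimes report something else, mostly with a low value. They report only what shows in the picture. A call takes as long as a camera call.
- arm.look_for(camera, query): "point" ([row, column] in pixels, amid what is visible of it).
- arm.silhouettes(camera, query): "region" (480x640 bool, what is visible of it) and "point" ([row, column] in pixels, amid what is visible of it).
- arm.place_of(camera, query): "point" ([row, column] in pixels: a listed point, or the origin of a listed thing).
The state is a dict: "clock": time; "joints": joint angles; "dq": joint speeds; "joint_efforts": joint torques, N m; "position": TCP position; "ee_rot": TCP orientation; "force": force on the tool from outside, world axes, zero at the start; "ft_torque": the same for the moment, N m; "width": opening from 0.0 (shut) to 1.0 (fully open); "gripper_force": force on a finger pad.
Only numpy, scipy, OpenCV 4.12 (cv2) and the standard library are available. Lean on these libraries where they do the work, as an engineer would, in place of code of your own. Each camera call takes 0.05 s, during which the arm holds its last target. There are 200 camera calls.

## Working session

There is one attempt and no reset: what is moved stays moved. The work goes in short steps, Python scripts to look and compute and a shell command to move; the robot and the scene stay as the last step left them, time stands still between calls to the robot, and variables do not carry over. Pictures are saved under pics/ and viewed, at most 10 in all, crops included, and the job is handed in when it is done.

```bash
mkdir -p pics; cat > h.py <<'E'
import numpy as np, cv2
from cell import arm
from scipy.spatial.transform import Rotation as R
def ray(cam,p):
    c=arm.get_calibration(cam);K=np.array(c["intrinsics"]);T=np.array(c["pose"])
    d=np.linalg.inv(K)@[p[1],p[0],1]; d=T[:3,:3]@[d[0],-d[1],-d[2]]
    return T[:3,3],d
def onz(cam,p,z):
    o,d=ray(cam,p); return o+d*(z-o[2])/d[2]
def tri(p,q):
    (o1,d1),(o2,d2)=p,q
    d1=d1/np.linalg.norm(d1);d2=d2/np.linalg.norm(d2)
    s=np.linalg.lstsq(np.c_[d1,-d2],o2-o1,rcond=None)[0]
    a=o1+s[0]*d1;b=o2+s[1]*d2
    return (a+b)/2,np.linalg.norm(a-b)
def save(cam,n): cv2.imwrite(f"pics/{n}.png",arm.get_image(cam)[:,:,::-1])
E
python3 - <<'E'
from h import *
np.set_printoptions(precision=3,suppress=True)
save("top","top0");save("scene","scene0")
s=arm.observe();print(s["clock"],s["position"],s["ee_rot"],s["width"],s["force"])
print(R.from_rotvec(s["ee_rot"]).as_matrix())
Z=dict(bed_front=.042,bed_nest=.034,frame_edge=.175,lever_grip=.271,press=0,cover=.034,ram=.074,next_cover=0,stamp=0,silver_roll=0,gold_spool=0)
for n,z in Z.items():
    r={}
    for c in("top","scene"):
        q=arm.place_of(c,n)
        if q: r[c]=ray(c,q[0]["point"]); print(n,c,np.array(q[0]["point"]),round(q[0]["conf"],2),onz(c,q[0]["point"],z))
    if len(r)==2: print("   tri",*tri(r["top"],r["scene"]))
E
```

```text
0.1 [ 0.174 -0.6    0.404] [-3.109 -0.442  0.001] 0.9967804191636013 [-0.316 -0.09   0.087]
[[ 0.96   0.279 -0.001]
 [ 0.279 -0.96   0.001]
 [-0.    -0.001 -1.   ]]
bed_front top [278.4 317.3] 0.84 [0.448 0.056 0.042]
bed_front scene [294.5 358.9] 0.59 [0.448 0.047 0.042]
   tri [0.445 0.055 0.048] 0.0040186843584134515
bed_nest top [254.8 324.2] 0.68 [0.514 0.039 0.034]
bed_nest scene [288.3 335. ] 0.61 [0.514 0.047 0.034]
   tri [0.516 0.04  0.029] 0.0037760435396749104
frame_edge scene [254.2 299.9] 0.75 [0.519 0.158 0.175]
lever_grip top [248.6 380.3] 0.86 [ 0.493 -0.086  0.271]
lever_grip scene [176.6 371.4] 0.97 [ 0.497 -0.076  0.271]
   tri [ 0.497 -0.085  0.268] 0.007881889772458225
press top [224.6 323.3] 0.98 [0.605 0.042 0.   ]
press scene [286.6 303.9] 0.66 [0.611 0.042 0.   ]
   tri [0.607 0.044 0.002] 0.004269285893923965
cover top [256.9 321.4] 0.66 [0.508 0.046 0.034]
cover scene [286.2 339.3] 0.85 [0.51  0.034 0.034]
   tri [0.505 0.045 0.043] 0.004024296640127357
ram top [215.5 327.3] 0.53 [0.614 0.033 0.074]
ram scene [258.4 301.4] 0.81 [0.619 0.036 0.074]
   tri [0.617 0.034 0.074] 0.00529771907072131
next_cover top [297.3 186. ] 0.78 [0.394 0.415 0.   ]
next_cover scene [428.5 274.5] 0.58 [0.386 0.406 0.   ]
   tri [0.389 0.41  0.004] 0.011369070081719734
stamp top [263.5 416.1] 0.65 [ 0.5   -0.218  0.   ]
stamp scene [254.3 395.3] 0.74 [ 0.503 -0.223  0.   ]
   tri [ 0.5   -0.217  0.004] 0.00024861999446984875
silver_roll top [250.5 230. ] 0.58 [0.526 0.301 0.   ]
silver_roll scene [354.9 260. ] 0.91 [0.53  0.286 0.   ]
   tri [0.522 0.297 0.013] 0.005277787066854496
gold_spool top [307.2 397.1] 0.77 [ 0.378 -0.164  0.   ]
gold_spool scene [278.6 428. ] 0.75 [ 0.377 -0.16   0.   ]
   tri [ 0.378 -0.164 -0.003] 0.00025680748695686655
```

View pics/top0.png

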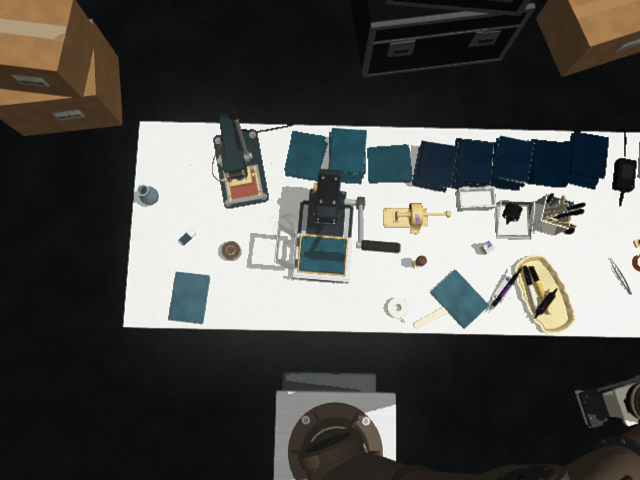

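View pics/scene0.png

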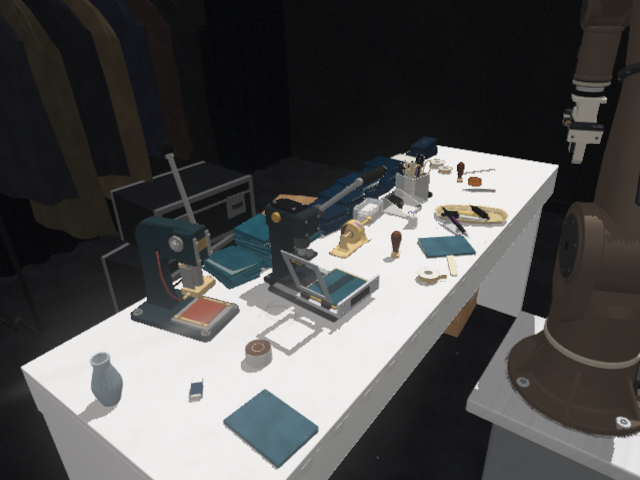

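The top view shows the press at about col 325, row 225. Its bed is out towards the robot at (255, 323), the open frame leans left at about (250, 270), and the lever grip is at (247, 380). The scene view agrees. I'll fit the press pose to these points.

```bash
cat >> h.py <<'E'
from scipy.optimize import least_squares
def proj(cam,P):
    c=arm.get_calibration(cam);K=np.array(c["intrinsics"]);T=np.array(c["pose"])
    q=T[:3,:3].T@(P-T[:3,3]); u=K@[q[0],-q[1],-q[2]]; return np.array([u[1],u[0]])/u[2]
def local(pose,v):   # press frame -> world
    ox,oy,a=pose; c,s=np.cos(a),np.sin(a)
    return np.array([ox+c*v[0]-s*v[1],oy+s*v[0]+c*v[1],v[2]])
def fing(pose,s=None):  # fingertip centre in press frame, roll error
    s=s or arm.observe(); M=R.from_rotvec(s["ee_rot"]).as_matrix(); t=np.array(s["position"])+M[:,2]*.178
    c,n=np.cos(pose[2]),np.sin(pose[2]); d=t[:2]-pose[:2]
    return np.array([c*d[0]+n*d[1],-n*d[0]+c*d[1],t[2]]), np.arctan2(M[1,0],M[0,0])-pose[2]
E
python3 - <<'E'
from h import *
np.set_printoptions(precision=3,suppress=True)
O={("bed_front","top"):(278.4,317.3),("bed_front","scene"):(294.5,358.9),("bed_nest","top"):(254.8,324.2),("bed_nest","scene"):(288.3,335),("frame_edge","scene"):(254.2,299.9),
("lever_grip","top"):(248.6,380.3),("lever_grip","scene"):(176.6,371.4),("press","top"):(224.6,323.3),("press","scene"):(286.6,303.9),("ram","top"):(215.5,327.3),("ram","scene"):(258.4,301.4)}
def loc(p):
    a=p[3]
    return dict(bed_front=(p[5],0,.042),bed_nest=(-.1,0,.034),press=(0,0,0),ram=(0,0,.074),lever_grip=(-.106,p[4],.271),frame_edge=(-.1,.07-.134*np.cos(a),.045+.134*np.sin(a)))
def f(p):
    L=loc(p); return np.r_[np.concatenate([proj(c,local(p[:3],L[n]))-np.array(v) for (n,c),v in O.items()]),(p[3]-1.85)/.03,(p[4]+.131)/.003,(p[5]+.167)/.003]
r=least_squares(f,[.607,.042,-.07,1.85,-.131,-.167],loss="soft_l1")
J=r.jac; print(r.x,np.sqrt(np.diag(np.linalg.inv(J.T@J)))); print(r.fun[:-3].reshape(-1,2))
s=arm.observe(); p=r.x[:3]; print(fing(p,s),local(p,(-.1,.165,.15)))
for c in("top",):
  for n in("press","bed"):
    q=arm.silhouettes(c,n)
    if q:
        m=q[0]["region"].astype(np.uint8); print(n,q[0]["conf"],m.sum(),cv2.minAreaRect(cv2.findNonZero(m)))
E
```

```text
[ 0.613  0.038 -0.078  1.866 -0.131 -0.167] [0.001 0.002 0.016 0.019 0.002 0.002]
[[ 0.353  1.878]
 [ 1.084 -0.555]
 [ 0.021 -2.681]
 [-0.15   0.14 ]
 [-0.328  0.062]
 [-1.846 -0.953]
 [-1.101  1.532]
 [-2.823  1.465]
 [-0.996  0.021]
 [ 0.356 -1.998]
 [ 1.181  1.19 ]]
(array([-0.388, -0.671,  0.227]), np.float64(0.36046596416413534)) [0.526 0.211 0.15 ]
press 0.8 5105 ((328.64215087890625, 239.94569396972656), (113.15973663330078, 108.86395263671875), 47.29060745239258)
bed 0.65 1317 ((312.7623291015625, 253.61476135253906), (75.68788146972656, 53.23501205444336), 5.194429397583008)
```

```bash
python3 -m inch '0 0 -0.05 0.12 0; 0 0 -0.1 0.24 0; 0 0 -0.13 0.36 0' 20 && python3 - <<'E'
from h import *
print(fing((.613,.038,-.079)))
E
```

```text
clock: 1.6
position: [0.1743, -0.6002, 0.5389]
ee_rot: [3.135, -0.129, 0.003]
force: [0.4, -1.1, -0.5]
width: 0.787
gripper_force: 0.0
(array([-0.38667023, -0.67152998,  0.36085206]), np.float64(-0.0032598750376939267))
```

```bash
python3 -m inch '0.03 -0.038 0 0 0; 0.06 -0.076 0 0 0; 0.09 -0.114 0 0 0; 0.12 -0.152 0 0 0; 0.15 -0.19 0 0 0' && python3 -m inch '0.025 -0.042 0 0 0; 0.05 -0.084 0 0 0; 0.075 -0.126 0 0 0; 0.1 -0.168 0 0 0; 0.125 -0.21 0 0 0' && python3 -m inch '0.002 -0.048 0 0 0; 0.004 -0.096 0 0 0; 0.007 -0.144 0 0 0; 0.01 -0.192 0 0 0; 0.012 -0.24 0 0 0' && python3 -m inch '0 -0.048 0 0 0; 0 -0.096 0 0 0; 0 -0.144 0 0 0; 0 -0.192 0 0 0; 0 -0.206 0 0 0' && python3 - <<'E'
from h import *
print(fing((.613,.038,-.079)),arm.observe()["clock"])
save("wrist","w1")
for n in("frame_edge","bed_nest","bed_front","cover"):
    for c in ("wrist","top","scene"):
        if n=="frame_edge" or c=="wrist":
            if c!="wrist": arm.get_image(c)
            for q in arm.place_of(c,n)[:1]:
                z={"frame_edge":.175,"bed_front":.042}.get(n,.034)
                P=onz(c,q["point"],z); a=-.079; d=P[:2]-[.613,.038]
                print(n,c,q["point"],round(q["conf"],2),d[0]*np.cos(a)+d[1]*np.sin(a),-d[0]*np.sin(a)+d[1]*np.cos(a))
E
```

```text
clock: 2.1
position: [0.3396, -0.4206, 0.535]
ee_rot: [3.139, -0.122, 0.001]
force: [0.0, -0.9, 0.6]
width: 0.355
gripper_force: 0.0
clock: 2.6
position: [0.4801, -0.2208, 0.5351]
ee_rot: [3.139, -0.122, 0.001]
force: [0.3, -1.4, -0.8]
width: 0.007
gripper_force: 0.0
clock: 3.1
position: [0.5098, 0.0176, 0.535]
ee_rot: [3.139, -0.122, 0.001]
force: [0.4, -0.0, 0.4]
width: 0.007
gripper_force: 0.0
clock: 3.6
position: [0.5246, 0.2267, 0.5345]
ee_rot: [-3.137, 0.111, 0.002]
force: [-0.2, -0.5, -0.2]
width: 0.002
gripper_force: 0.0
(array([-0.10325706,  0.18157868,  0.35653125]), np.float64(0.008537119332898538)) 3.6
frame_edge wrist [114.3, 484.9] 0.65 -0.007579250001992052 0.03557136125853236
frame_edge scene [256.1, 297.8] 0.77 -0.10487764900749842 0.12074828516657168
bed_front wrist [246.6, 459.4] 0.85 -0.17064856786986737 -0.014390946764389984
cover wrist [190.2, 464.2] 0.81 -0.09535732678895595 -0.014925619084605758
```

View pics/w1.png

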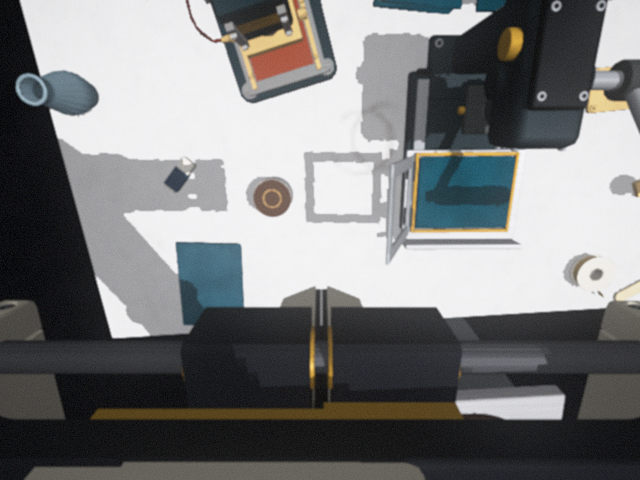

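The wrist view shows the bed square with the image and the cover at (190, 465). The frame stands open at cols 388–412. The finger is to its left, with clear space to descend.

```bash
python3 -m inch '0 0 0.048 0 0; 0 0 0.096 0 0; 0 0 0.144 0 0; 0 0 0.185 0 0; 0 0 0.2 0 0' && python3 -m inch '0 0.025 0 0 0; 0 0.045 0 0 0; 0 0.06 0 0 0; 0 0.075 0 0 0; 0 0.09 0 0 0' && python3 -m inch '0 0.012 0 0 0; 0 0.024 0 0 0; 0 0.036 0 0 0; 0 0.048 0 0 0; 0 0.053 0 0 0' && python3 - <<'E'
from h import *
print(fing((.613,.038,-.079)),arm.observe()["clock"])
save("wrist","w2")
E
```

```text
clock: 4.55
position: [0.5248, 0.2193, 0.3307]
ee_rot: [3.136, -0.123, -0.008]
force: [-0.9, -0.3, -0.7]
width: 0.001
gripper_force: 0.0
clock: 5.05
position: [0.5189, 0.1304, 0.3351]
ee_rot: [-3.139, 0.122, -0.001]
force: [-0.4, 0.6, 0.4]
width: 0.005
gripper_force: 0.3
clock: 5.55
position: [0.5147, 0.0769, 0.3346]
ee_rot: [3.138, -0.124, -0.0]
force: [0.1, 0.2, 0.8]
width: 0.007
gripper_force: 0.0
(array([-0.10107785,  0.03092811,  0.1566234 ]), np.float64(0.0002958055855186992)) 5.55
```

View pics/w2.png

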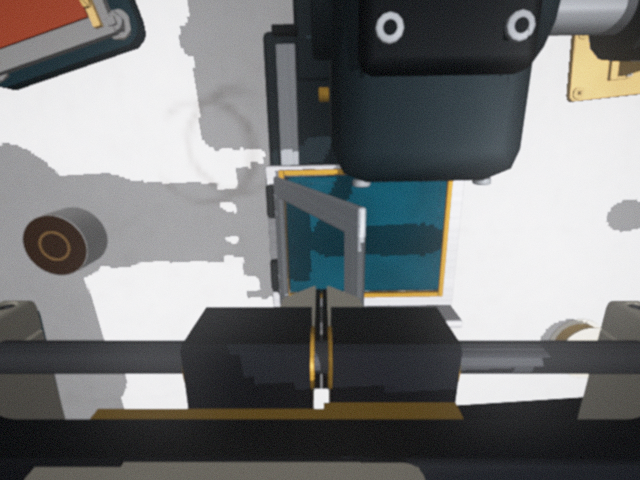

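The frame is past upright and leaning over the cover, with its edge at cols 345–365, so it will sink by itself. Next I'll move to the front of the bed.

```bash
python3 -m inch '0 0 -0.03 0 0; 0 0 -0.06 0 0; -0.04 0 -0.06 0 0; -0.085 0.006 -0.06 0 0; -0.125 0.012 -0.06 0 0' && python3 -m inch '0 0 0 0 0; 0 0 0 0 0; 0 0 0 0 0; 0 0 0 0 0; 0 0 0 0 0' >/dev/null && python3 - <<'E'
from h import *
p=(.613,.038,-.079)
print(fing(p),arm.observe()["clock"])
save("wrist","w3")
c,s=np.cos(p[2]),np.sin(p[2])
for cam in("wrist","top","scene"):
    if cam!="wrist":arm.get_image(cam)
    for n,z in(("frame_edge",.045),("bed_front",.042),("cover",.034)):
        for q in arm.place_of(cam,n)[:1]:
            d=onz(cam,q["point"],z)[:2]-p[:2]; print(cam,n,q["point"],round(q["conf"],2),c*d[0]+s*d[1],-s*d[0]+c*d[1])
E
```

```text
clock: 6.1
position: [0.3874, 0.0768, 0.3946]
ee_rot: [-3.139, 0.119, 0.0]
force: [-0.4, 0.8, 0.7]
width: 0.002
gripper_force: 0.0
(array([-0.22537484,  0.02072794,  0.21657062]), np.float64(0.0016117010956206712)) 6.6
wrist frame_edge [48.8, 407.8] 0.6 -0.08210444445071853 -0.04976371802286942
wrist bed_front [162.1, 349.1] 0.94 -0.17222644749872784 -0.004769204482417456
wrist cover [75.1, 351.1] 0.57 -0.10036949303729036 -0.005355701878268955
top frame_edge [250.0, 339.1] 0.67 -0.08357106803092668 -0.045854040504837754
top cover [257.3, 320.4] 0.78 -0.10679879431829775 0.002617301379256051
scene frame_edge [250.1, 348.9] 0.7 -0.025516362610525284 -0.14576299689099798
scene bed_front [297.4, 359.9] 0.75 -0.17328908423905978 0.003626595605602268
scene cover [285.9, 337.0] 0.96 -0.09709245713452457 -0.009692756360682876
```

View pics/w3.png

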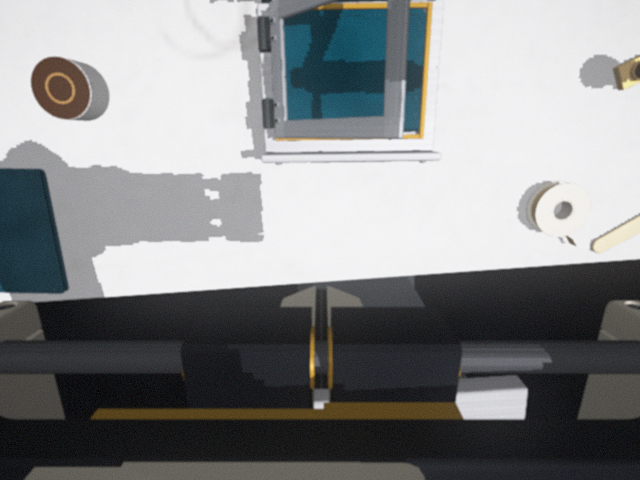

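The frame is nearly shut and sinking, with its edge at col 405. The bed's front plate is at row 157 and the finger is 4 cm in front of it. I'll descend, then push.

```bash
python3 -m inch '0 0.004 0.045 0 0; 0 0.004 0.09 0 0; 0 0.004 0.135 0 0; 0 0.004 0.17 0 0; 0 0.004 0.182 0 0' && python3 - <<'E'
from h import *
p=(.613,.034,-.079)
arm.get_image("scene");arm.get_image("top")
print(fing(p),arm.observe()["clock"],arm.observe()["force"])
for cam in("scene","top"):
    for q in arm.place_of(cam,"frame_edge")[:1]:
        v=q["point"]
        print(cam,v,q["conf"],"shut expect",proj(cam,local(p,(-.1,-.064,.045))))
E
python3 -m inch '0.012 0 0 0 0; 0.024 0 0 0 0; 0.034 0 0 0 0; 0.042 0 0 0 0; 0.05 0 0 0 0'
```

```text
clock: 7.7
position: [0.3878, 0.0719, 0.2099]
ee_rot: [3.138, -0.121, -0.007]
force: [0.1, -0.2, 0.3]
width: 0.006
gripper_force: 0.0
(array([-0.22770096,  0.02016974,  0.03314138]), np.float64(0.0022520388828654037)) 7.8 [0.46983656 0.28693661 0.43591554]
scene [270.4, 353.8] 0.81 shut expect [271.88605357 353.26786655]
top [253.4, 347.7] 0.91 shut expect [256.65624914 346.70602729]
clock: 8.4
position: [0.4391, 0.0683, 0.2127]
ee_rot: [3.139, -0.122, -0.002]
force: [-3.1, 1.1, 3.4]
width: 0.005
gripper_force: 1.8
```

The frame reads shut in both cameras and the finger has touched the pad. I'll push the bed home.

```bash
python3 -m inch '0.015 0 0 0 0; 0.03 0 0 0 0; 0.045 0 0 0 0; 0.06 0 0 0 0; 0.07 0 0 0 0' && python3 -m inch '0.005 0 0 0 0; 0.01 0 0 0 0; 0.013 0 0 0 0'
```

```text
clock: 8.9
position: [0.5091, 0.0634, 0.2125]
ee_rot: [-3.139, 0.121, 0.002]
force: [-3.8, 2.9, 1.8]
width: 0.003
gripper_force: 1.9
clock: 9.2
position: [0.5214, 0.0621, 0.2125]
ee_rot: [3.139, -0.121, -0.001]
force: [-3.8, 2.5, -0.1]
width: 0.008
gripper_force: 1.6
```

```bash
python3 -m inch '0.003 0 0 0 0; 0.006 0 0 0 0; 0.006 0 0 0 0' && python3 -m inch '0.003 0 0 0 0; 0.003 0 0 0 0'
```

```text
clock: 9.5
position: [0.524, 0.0621, 0.2122]
ee_rot: [3.138, -0.119, -0.013]
force: [-17.8, 4.2, 13.7]
width: 0.004
gripper_force: 9.3
clock: 9.7
position: [0.5249, 0.0622, 0.212]
ee_rot: [3.137, -0.117, -0.021]
force: [-28.0, 4.8, 22.8]
width: 0.0
gripper_force: 14.2
```

The force jump at the expected spot (finger x about -0.09) suggests the rear stops. I'll back off, rise and check.

```bash
python3 -m inch '-0.02 0 0 0 0; -0.06 0 0 0 0; -0.105 0 0 0 0; -0.125 0 -0.03 0 0; -0.125 0 -0.08 0 0' && python3 -m inch '0 0 -0.048 0 0; 0 0 -0.096 0 0; 0 0 -0.144 0 0; 0 0 -0.19 0 0; 0 0 -0.225 0 0' && python3 - <<'E'
from h import *
p=(.613,.034,-.079);c,s=np.cos(p[2]),np.sin(p[2])
print(fing(p),arm.observe()["clock"])
save("scene","s4");save("wrist","w4");arm.get_image("top")
for cam in("wrist","top","scene"):
    for n,z in(("bed_front",.042),("cover",.034),("frame_edge",.045),("lever_grip",.271)):
        for q in arm.place_of(cam,n)[:1]:
            d=onz(cam,q["point"],z)[:2]-p[:2]; print(cam,n,q["point"],round(q["conf"],2),c*d[0]+s*d[1],-s*d[0]+c*d[1])
a=cv2.imread("pics/s4.png")[180:340,240:420];b=cv2.imread("pics/w4.png")
a=cv2.resize(a,None,fx=2.2,fy=2.2);b=cv2.resize(b,(470,352))[:, :404]
cv2.imwrite("pics/c4.png",np.hstack([a,b]))
E
```

```text
clock: 10.2
position: [0.4021, 0.0702, 0.2914]
ee_rot: [3.136, -0.119, -0.011]
force: [2.8, -0.9, 0.1]
width: 0.005
gripper_force: 0.0
clock: 10.7
position: [0.4057, 0.0705, 0.5213]
ee_rot: [3.139, -0.123, 0.007]
force: [-0.2, -0.4, -0.5]
width: 0.003
gripper_force: 0.0
(array([-0.20870121,  0.02007245,  0.34327541]), np.float64(0.0006427251943727647)) 10.7
wrist bed_front [91.1, 338.1] 0.97 -0.08401044758082914 -0.00026799968999125044
wrist cover [26.6, 336.7] 0.66 -0.01782360211974783 0.0017591724491297753
wrist frame_edge [21.2, 395.6] 0.56 -0.016154136967082948 -0.06170709921968325
wrist lever_grip [91.7, 574.5] 0.8 -0.10828095513188564 -0.12512924939741624
top cover [222.8, 327.7] 0.73 -0.00957735849559249 -0.0040096172745578695
top frame_edge [222.3, 348.0] 0.92 -0.005041153318268806 -0.059040981666001795
top lever_grip [218.9, 324.5] 0.67 -0.053075490315946994 0.005150897411766156
scene bed_front [281.2, 330.4] 0.74 -0.08062418313599465 -0.0020807532882226205
scene cover [274.5, 307.1] 0.98 -0.009259087450453375 0.0008632368240797442
scene frame_edge [278.2, 428.6] 0.57 -0.2533812367370385 -0.1506210637825318
scene lever_grip [180.1, 370.7] 0.63 -0.11880521980328886 -0.10049312875206098
```

View pics/c4.png

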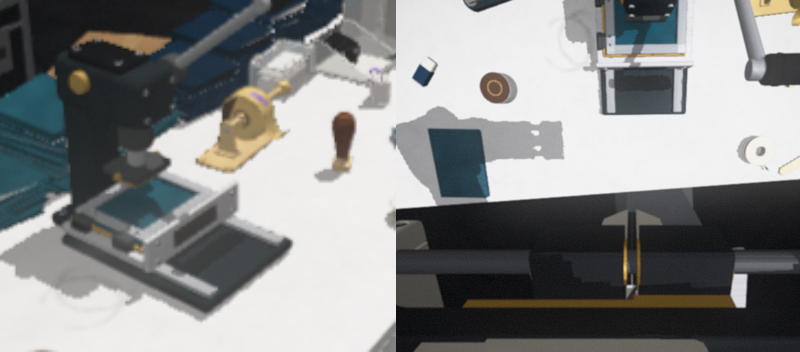

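The bed is home: its front went from x -0.172 to -0.083, the cover is at -0.010, the frame is shut and the bystanders have not moved. The lever grip is near (-0.107, -0.129). I'll move over it.

```bash
python3 -m inch '0 0.045 0 0 0; 0.02 0.09 0 0 0; 0.05 0.13 0 0 0; 0.085 0.15 0 0 0; 0.103 0.15 0 0 0' && python3 -m inch '0 0 0.025 0 0; 0 0 0.04 0 0; 0 0 0.048 0 0; 0 0 0.055 0 0; 0 0 0.055 0 0' && python3 - <<'E'
from h import *
p=(.613,.034,-.079);print(fing(p))
save("wrist","w5")
E
```

```text
clock: 11.95
position: [0.4986, -0.0908, 0.5171]
ee_rot: [3.138, -0.131, -0.0]
force: [-0.0, -0.1, 0.2]
width: -0.001
gripper_force: 0.0
clock: 12.45
position: [0.4969, -0.0865, 0.4625]
ee_rot: [3.139, -0.121, -0.001]
force: [-0.6, 0.2, 0.1]
width: 0.004
gripper_force: 0.0
(array([-0.10627107, -0.12932206,  0.28451528]), np.float64(0.0017762646034156226))
```

View pics/w5.png

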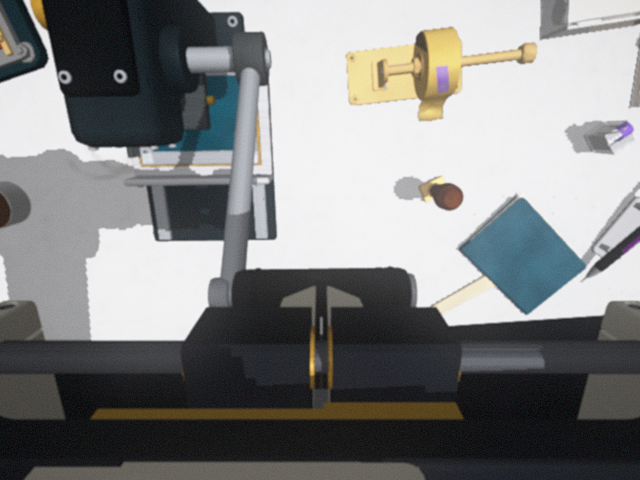

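The fingertips stand centred over the grip bar (cols 232–415, rows 268–310). I'll press along its arc.

```bash
python3 -m inch '-0.005 0 0.007 0 0; -0.01 0 0.014 0 0; -0.014 0 0.021 0 0; -0.019 0 0.028 0 0; -0.023 0 0.035 0 0' && python3 -m inch '-0.003 0 0.008 0 0; -0.006 0 0.015 0 0; -0.008 0 0.022 0 0; -0.011 0 0.03 0 0; -0.013 0 0.038 0 0'
```

```text
clock: 13.0
position: [0.4732, -0.0848, 0.4282]
ee_rot: [3.139, -0.122, -0.0]
force: [-4.8, -0.3, 5.7]
width: 0.006
gripper_force: 3.0
clock: 13.5
position: [0.4606, -0.0838, 0.3899]
ee_rot: [3.139, -0.122, 0.0]
force: [-4.4, -0.5, 5.1]
width: 0.006
gripper_force: 2.3
```

```bash
python3 -m inch '-0.001 0 0.008 0 0; -0.002 0 0.016 0 0; -0.003 0 0.024 0 0; -0.003 0 0.032 0 0; -0.003 0 0.038 0 0'
```

```text
clock: 14.0
position: [0.4581, -0.0835, 0.3508]
ee_rot: [-3.139, 0.121, 0.001]
force: [-3.0, -0.7, 3.2]
width: 0.005
gripper_force: 2.2
```

```bash
python3 - <<'E'
from h import *
p=(.613,.034,-.079);print(fing(p))
save("wrist","w6");save("scene","s6")
c,s=np.cos(p[2]),np.sin(p[2])
r=[]
for cam in("wrist","scene"):
    for n,z in(("lever_grip",.16),):
        for q in arm.place_of(cam,n)[:1]:
            d=onz(cam,q["point"],z)[:2]-p[:2]; print(cam,n,q["point"],round(q["conf"],2),c*d[0]+s*d[1],-s*d[0]+c*d[1])
a=cv2.imread("pics/s6.png")[150:310,260:440];b=cv2.imread("pics/w6.png")
a=cv2.resize(a,None,fx=2.2,fy=2.2,interpolation=cv2.INTER_CUBIC);b=cv2.resize(b[200:440,190:460],(396,352))
cv2.imwrite("pics/c6.png",np.hstack([a,b]))
E
```

```text
(array([-0.14530432, -0.12936828,  0.17284781]), np.float64(0.001781881384198089))
wrist lever_grip [292.3, 322.1] 0.59 -0.1437312134862235 -0.1303011383978411
scene lever_grip [223.8, 383.0] 0.62 -0.13793941384483713 -0.12650259721615087
```

View pics/c6.png

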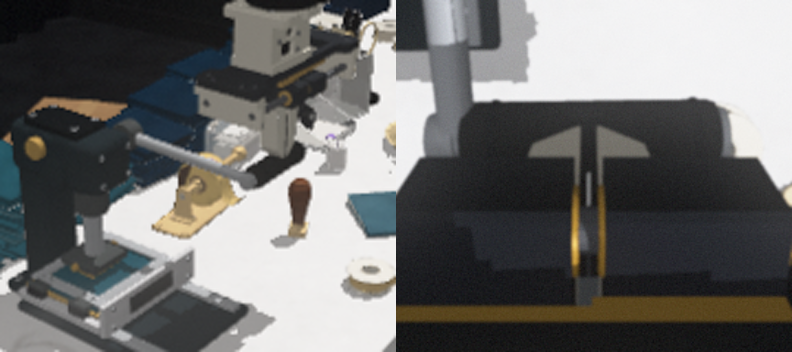

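The tips sit on the bar and the die is just above the cover. The sideways force fits friction from the bar turning under the tips. I'll press on gently.

```bash
python3 -m inch '-0.001 0 0.004 0 0; -0.002 0 0.008 0 0; -0.003 0 0.011 0 0; -0.003 0 0.011 0 0'
```

```text
clock: 14.6
position: [0.4558, -0.0833, 0.3409]
ee_rot: [-3.139, 0.121, -0.003]
force: [3.3, -0.5, 3.6]
width: 0.005
gripper_force: 2.0
```

```bash
python3 -m inch '0.001 0 0.002 0 0; 0.001 0 0.004 0 0; 0.001 0 0.004 0 0' && python3 -m inch '0 0 0.002 0 0; 0 0 0.002 0 0'
```

```text
clock: 14.9
position: [0.4563, -0.0832, 0.338]
ee_rot: [3.139, -0.121, 0.001]
force: [-5.7, 0.8, 24.5]
width: 0.007
gripper_force: 12.3
clock: 15.1
position: [0.4563, -0.0832, 0.337]
ee_rot: [3.138, -0.121, 0.002]
force: [-9.9, 0.7, 36.9]
width: 0.007
gripper_force: 18.4
```

Too much force. I'll ease up to about 13 N.

```bash
python3 -m inch '0 0 -0.0025 0 0; 0 0 -0.0035 0 0; 0 0 -0.0035 0 0; 0 0 -0.0035 0 0'
```

```text
clock: 15.5
position: [0.4562, -0.0832, 0.339]
ee_rot: [3.139, -0.121, 0.001]
force: [-1.7, 0.5, 14.2]
width: 0.003
gripper_force: 7.1
```

```bash
python3 -m inch '0 0 0 0 0; 0 0 0 0 0; 0 0 0 0 0' && python3 - <<'E'
from h import *
p=(.613,.034,-.079);c,s=np.cos(p[2]),np.sin(p[2])
print(fing(p)); save("scene","s7")
for n,z in(("bed_front",.042),("cover",.034),("frame_edge",.045),("stamp",0),("gold_spool",0),("silver_roll",0),("next_cover",0)):
    for q in arm.place_of("scene",n)[:1]:
        P=onz("scene",q["point"],z);d=P[:2]-p[:2]; print(n,round(q["conf"],2),P,c*d[0]+s*d[1],-s*d[0]+c*d[1])
a=cv2.imread("pics/s7.png")[180:340,240:440]
cv2.imwrite("pics/c7.png",cv2.resize(a,None,fx=3.5,fy=3.5,interpolation=cv2.INTER_CUBIC))
print(arm.observe()["force"])
E
```

```text
clock: 15.8
position: [0.4562, -0.0833, 0.339]
ee_rot: [3.139, -0.121, 0.001]
force: [-2.3, 1.5, 14.6]
width: 0.004
gripper_force: 7.1
(array([-0.14692577, -0.12930218,  0.16099682]), np.float64(0.0017617220438019138))
bed_front 0.73 [0.53383687 0.04077066 0.042     ] -0.07945055379148432 0.0005021598885770404
cover 0.65 [0.59466346 0.04031382 0.034     ] -0.018777628427262924 0.0048470491474340155
frame_edge 0.58 [0.3610268  0.42688492 0.045     ] -0.28219296190463317 0.3717743738770702
stamp 0.77 [ 0.49454144 -0.21567112  0.        ] -0.09838559768012661 -0.2582409171529751
gold_spool 0.67 [ 0.56863994 -0.01932443  0.        ] -0.040013454050568664 -0.05665892259858839
silver_roll 0.57 [0.53079548 0.29108065 0.        ] -0.10223638466530194 0.24979144263487793
next_cover 0.74 [0.38876648 0.40467972 0.        ] -0.25278741510430003 0.3518275876494697
[-2.37430415  0.12612812 14.49852886]
```

View pics/c7.png

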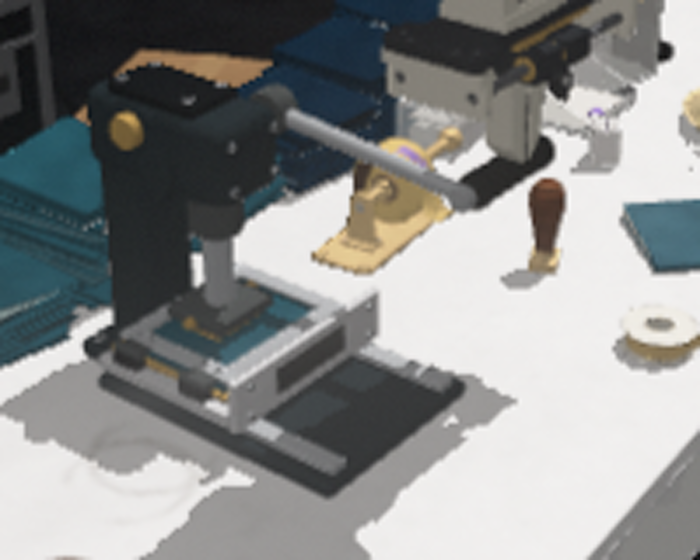

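The die bears on the cover, the frame is shut, the bed is home, and the lever is held at about 14.5 N. The bystanders are where they were.

```bash
python3 -c "
from cell import arm
print(arm.sign_off())"
```

```text
the job is handed in; nothing more can be done
None
```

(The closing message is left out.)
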